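# Index a cuvette carriage to the viewing lens

## Robot

A 6-joint arm with a two-finger parallel gripper is mounted at the origin on the work surface. World frame = base frame: x ahead of the robot, y to its left, z up, the work surface at z = 0. Lengths are in m, angles in rad, forces in N, time in s.
With the tool pointing down it reaches from about 0.425 to 0.95 m from the base axis. Payload 3.5 kg.
Tool frame: the origin (TCP) lies at the very end of the fingers, on their centre line; the grasp point (between the pads) lies ctrl.grip_point_offset behind it (ctrl.grip_point_offset is the distance from the TCP to the grasp point, in m); z points along the fingers, y is the direction in which the jaws open and shut (so a half turn about z gives the same grasp; the last joint's range is limited). The gripper opens to 85 mm and grips with 20 to 120 N. Pads are 22 mm wide; open, the fingers measure 114 mm over their backs; the gripper's body (76 mm by 85 mm) begins 54 mm behind the grasp point. The pads swing forward as they close: fully open they stand 13 mm farther back than shut.
Start: joints at [1.115, 0.286, 1.577, -0, 1.279, -0.15], TCP at [0.203, 0.644, 0.231] pointing down, gripper open.
Joint ranges: [-2.77, 2.77], [-0.9, 2.22], [0.21, 2.48], [-1.53, 4.67], [0.24, 2.81], [-2.84, 2.84]. Speed limits (rad/s): [2.79, 2.79, 3.14, 3.14, 3.14, 3.14].

## Interface

Orientations are given as a unit quaternion [x, y, z, w].
In Python, from plant import telemetry, imaging, ticket, finder, ctrl gives the robot as it stands. The module is installed in compiled form; this text tells all that it offers.
- The arm moves only by the shell command python3 -m crank 'ROWS' [FORCE]. ROWS is JSON, a list of rows, each a list of 7 numbers: the shift along the tool's x, y, z scaled (see below), then the turn, a rotation vector about the tool's x, y, z scaled (see below), then the opening, from 0 (shut) to 1 (fully open). A call has 1 to 12 rows; each row is the pose to reach, as a shift and turn from the pose commanded when the call began, along the tool's axes at that moment; what a row does not reach only later rows make up. The controller multiplies each number of a shift by 0.15 m and each number of a turn by 90 degrees. A row lasts 1/10 s, in which the tool goes at most 50 mm and 8.59 degrees, less where a joint would pass 70% of its speed; a pose out of reach is approached as far as the arm can. A call with a number of a shift or a turn outside -1 to 1 is refused whole. A call with a gripper value outside its range is refused whole. The fingers move at their own pace and stop on an object; FORCE is the grip in N (left out, the last holds). Time passes only in rows, so rows that repeat a pose let the fingers close. It gives the time, the measured TCP pose, the force and the opening at its end, in the units of the state.
- telemetry.get_state(): the state, without advancing time (a new reading comes with each control period).
- imaging.read_camera(name): name is "side" or "top"; returns a dict with "pixels" (384x512x3 uint8, red, green, blue), "vfov" (degrees; the focal length in pixels is half the picture's height over the tangent of half this angle, whatever the lens; pixels are square), "cx", "cy" (the principal point, pixels), "rvec" (rotation vector, rad) and "tvec" (3), from world to camera coordinates, as OpenCV has them. Camera axes: x right, y down, z forward; pixel columns grow to the right and rows downward; lengths in m; the calibration is good to about 2 mm. A picture is of the moment at which its call begins. There is no depth.
- ticket.sign_off(): hands the job in, once; it reports no verdict.
Trained networks look in a picture, given as the dict that the camera call returned (one of the last four; its "shot" number tells which), for a name from the list of things; names that differ only in an ending like _2 or _b are one class to them, and where a whole thing is asked for, a point or a joint stands for the part that bears it (a point fixed in the world has none). Each returns a list of dicts, best first, with "confidence" (0 to 1); they miss things now and then, are a little off and sometimes report something else, mostly with a low value. They report only what shows in the picture. A call takes as long as a camera call. They do not tell look-alikes from the thing itself.
- finder.masks_of(label, picture): "pixels" (384x512 bool, what is visible of it) and "extent" ([left, top, right, bottom] in pixels, round what is visible of it).
- finder.pinpoint(label, picture): "location" ([row, column] in pixels: a listed point, or the origin of a listed thing).
The state is a dict: "time": time; "qpos": joint angles; "dq": joint speeds; "joint_efforts": joint torques, N m; "eef_pos": TCP position; "tcp_rot": TCP orientation; "contact_force": force on the tool from outside, world axes, zero at the start; "wrist_torque": the same for the moment, N m; "opening": opening from 0.0 (shut) to 1.0 (fully open).
Only numpy, scipy, OpenCV 4.12 (cv2) and the standard library are available. Lean on these libraries where they do the work, as an engineer would, in place of code of your own. Each camera call takes 0.05 s, during which the arm holds its last target.

## Task

The cuvette carriage is locked at the middle of its slide; bring it in front of the viewing head with the round lens and lock it there. Pull the carriage's T-handled plunger up and twist it so that it is held out, slide the carriage all the way to the end where the lens is with the plunger still held out, then twist the plunger back so that its pin drops fully home. Leave the cleaner bottle, the tip box and the loose eyepiece where they stand.

Things in the scene. Friction and masses are not known exactly. Their poses are not given: they have to be found in the camera images.
- stage: Fixed slide: aluminium base 175 x 310 x 12 mm with two rails and a dark notched index bar along its near (-x) side. Origin on the table under the middle of the slide; y axis along the travel, x axis pointing to the viewing head and lamp house, z up. Base spans x -100 to +75 mm. Cuvette caps on the carriage reach 102 mm high, 105 mm to the +x side of the plunger's axis.
- carriage (a joint): Travel of the grey carriage plate (150 x 110 x 10 mm, top 40 mm above the table) along the stage's +y, in m: 0 in the middle (start, locked); end stops at +0.0805 and -0.0805. The index bar has notches at -0.080, 0 and +0.080, so at an end stop the pin is over the end notch (pin 10 mm, notch 14 mm wide). Slides with about 1.5 N of friction once the pin is out.
- tbar_grip (a point): Centre of the plunger's black T-bar (50 long, 12 thick, 16 mm high), 92 mm above the table when locked, on the plunger's vertical axis: 60 mm to the -x side of the stage's origin, travelling with the carriage. Own y along the bar, x across it. Locked, the bar lies along the stage's y. Below: 16 mm collar, 10 mm stem; 58 mm above the table, the top of a 42 mm wide steel collar.
- plunger (a joint): Lift of the plunger in m: 0 when the pin is home in a notch, stop at 0.020. A spring and its weight pull it down with 4 to 6 N. The pin clears the index bar above 0.006; the bar can be turned only when lifted above 0.010 (0.015 is safe); twisted, it rests held out at about 0.009. Let down between notches it stops at about 0.006.
- tbar (a joint): Twist of the T-bar in rad, positive anticlockwise seen from above: 0 locked, stop at 1.3 (about 75 degrees). Above about 0.5 the cross-pin rests on the collar and holds the plunger out, also when let go; turned back below about 0.3 it falls into the slot. It turns easily.
- lens (a point): Front centre of the steel lens barrel (38 mm wide) on the white viewing head (110 mm tall, 70 mm wide), 75 mm above the table, 85 mm to the +x side of the stage's origin and 80 mm to its +y or -y side: which end differs from run to run. At the other end stands its twin without a lens, the slotted and finned lamp house. Axes parallel to the stage's.
- rack_mid (a point): Middle cuvette of the row of five on the carriage, 75 mm above the table, 45 mm to the +x side of the carriage's middle: it faces the lens when the carriage is at the lens end.
- cleaner: Bystander: loose white cleaner bottle with a black cap, 52 mm wide, 130 mm tall, standing beyond the slide's +y end. Origin at the centre of its underside.
- tip_box: Bystander: loose grey pipette tip box, 85 x 120 x 60 mm, beyond the slide's -y end. Origin at the centre of its underside.
- eyepiece: Bystander: loose black eyepiece, 42 mm wide, 58 mm tall, standing on the robot's side of the slide. Origin at the centre of its underside.
Things that resemble listed ones, but are neither listed nor needed, are in the scene too. Leave any orange look-alike of the part that bears lens alone.

How it is judged:
By the outcome, as a careful person would: the job done as asked, in the order asked, and still so for the second after the job is handed in, with the robot touching nothing.
It also fails if it takes over 42 s, if anything falls off the work surface, if the arm or the gripper's body presses on something with over 40 N, if the wrist force passes 120 N, or if a joint passes its speed limit or range.

## Working session

There is one attempt and no reset: what is moved stays moved. The work goes in short steps, Python scripts to look and compute and a shell command to move; the robot and the scene stay as the last step left them, time stands still between calls to the robot, and variables do not carry over. Pictures are saved under pics/ and viewed, and the job is handed in when it is done.

```bash
mkdir -p pics
cat > h.py <<'E'
import numpy as np, cv2
from plant import telemetry, imaging, ticket, finder, ctrl
def shot(n,name):
    p=imaging.read_camera(n); cv2.imwrite(f'pics/{name}.png',p['pixels'][:,:,::-1]); return p
def cam(p):
    R=cv2.Rodrigues(np.array(p['rvec'],float))[0]; t=np.array(p['tvec'],float).ravel()
    H=p['pixels'].shape[0]; f=H/2/np.tan(np.radians(p['vfov'])/2); return R,t,f
def ray(p,rc):
    R,t,f=cam(p); d=R.T@np.array([(rc[1]-p['cx'])/f,(rc[0]-p['cy'])/f,1]); return -R.T@t,d
def atz(p,rc,z):
    o,d=ray(p,rc); return o+d*(z-o[2])/d[2]
def proj(p,X):
    R,t,f=cam(p); c=R@np.array(X,float)+t; return [c[1]/c[2]*f+p['cy'],c[0]/c[2]*f+p['cx']]
def tri(a,ra,b,rb):
    o1,d1=ray(a,ra);o2,d2=ray(b,rb);d1=d1/np.linalg.norm(d1);d2=d2/np.linalg.norm(d2)
    A=np.stack([d1,-d2],1); s=np.linalg.lstsq(A,o2-o1,rcond=None)[0]
    x,y=o1+d1*s[0],o2+d2*s[1]; return (x+y)/2,np.linalg.norm(x-y)
E
python3 - <<'E'
from h import *
np.set_printoptions(precision=4,suppress=True)
s=telemetry.get_state();print(s['time'],s['eef_pos'],s['tcp_rot'],ctrl.grip_point_offset,s['contact_force'])
T=shot('top','t0');S=shot('side','s0')
for n,z in [('stage',0),('tbar_grip',.092),('lens',.075),('rack_mid',.075),('cleaner',0),('tip_box',0),('eyepiece',0)]:
  for nm,p in (('T',T),('S',S)):
    for r in finder.pinpoint(n,p)[:3]: print(n,nm,np.round(r['location'],1),round(r['confidence'],2),atz(p,r['location'],z))
for nm,p in (('T',T),('S',S)): print(nm,-cam(p)[0].T@cam(p)[1],p['vfov'],p['cx'],p['cy'],p['shot'])
E
```

```text
0.0 [0.2029 0.6431 0.2299] [ 0.1523  0.9883 -0.0011 -0.0004] 0.0187 [-0.0669 -0.2021 -0.209 ]
stage T [217.4 283.7] 0.75 [ 0.577  -0.0599  0.    ]
stage S [197.8 291.8] 0.91 [ 0.5691 -0.0558  0.    ]
tbar_grip T [242.6 279.1] 0.67 [ 0.5084 -0.0406  0.092 ]
tbar_grip S [182.9 308.9] 0.47 [ 0.5162 -0.0344  0.092 ]
lens T [201.5 322.1] 0.9 [ 0.6195 -0.1548  0.075 ]
lens T [141.8 319.8] 0.65 [ 0.7815 -0.1475  0.075 ]
lens T [191.8 374.3] 0.58 [ 0.649  -0.2945  0.075 ]
lens S [127.2 250.5] 0.95 [ 0.7842 -0.1595  0.075 ]
lens S [123.8 317.3] 0.72 [ 0.6447 -0.2937  0.075 ]
lens S [148.  300.3] 0.64 [ 0.6181 -0.1609  0.075 ]
rack_mid T [205.2 291.9] 0.73 [ 0.6075 -0.0744  0.075 ]
rack_mid S [164.4 283.1] 0.86 [ 0.6137 -0.074   0.075 ]
cleaner T [166.3 206.1] 0.76 [0.7187 0.1667 0.    ]
cleaner T [202.1 287.9] 0.75 [ 0.6211 -0.0713  0.    ]
cleaner S [179.9 308.5] 0.7 [ 0.5731 -0.1433  0.    ]
cleaner S [225.  188.8] 0.65 [0.7077 0.1737 0.    ]
tip_box T [248.4 375.8] 0.95 [ 0.4958 -0.3227  0.    ]
tip_box S [155.8 367.1] 0.72 [ 0.4964 -0.3432  0.    ]
eyepiece T [261.3 203.1] 0.67 [0.4477 0.1653 0.    ]
eyepiece S [279.2 280.2] 0.96 [0.451  0.1666 0.    ]
T [0.5413 0.0393 1.0781] 53.94750094071408 250.86400065198188 192.65220255114545 1
S [0.2104 0.5764 0.6601] 53.22935285394669 254.09188038089792 187.9502034752385 2
```

Run:
```python
import cv2
for n,(r0,r1,c0,c1) in (('t0',(110,300,170,420)),('s0',(80,310,150,420))):
    i=cv2.imread(f'pics/{n}.png'); cv2.imwrite(f'pics/{n}c.png',cv2.resize(i[r0:r1,c0:c1],None,fx=2.6 if n=='s0' else 3,fy=2.6 if n=='s0' else 3,interpolation=cv2.INTER_CUBIC))
```

```text
(no output)
```

View pics/t0c.png

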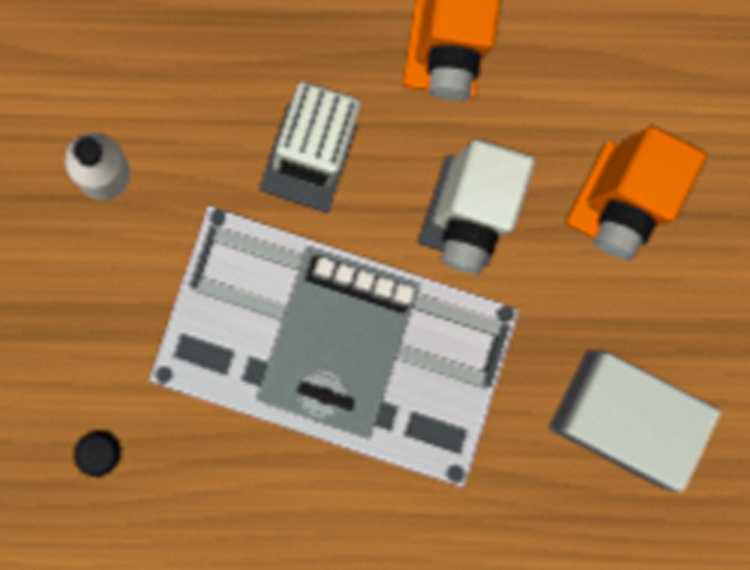

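View pics/s0c.png

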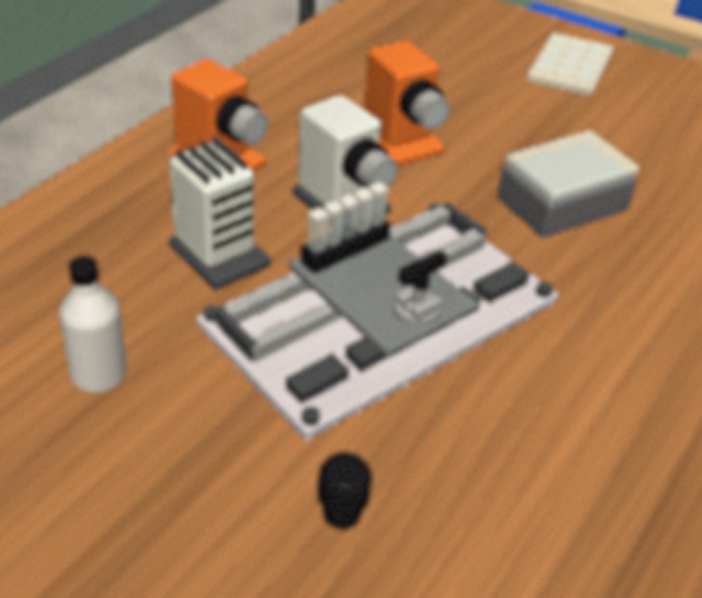

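View pics/t0.png

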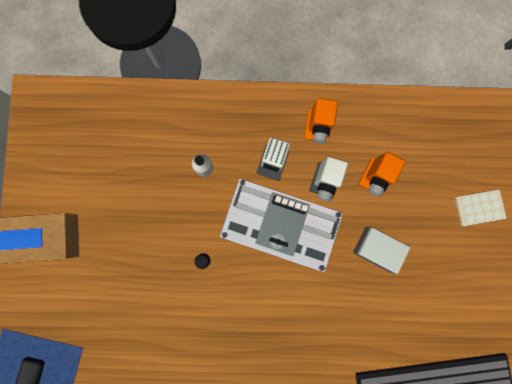

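The white head with the lens sits at top (201,322) / side (148,300). The orange look-alikes are at top (135,320) and (187,376), and the lamp house is at (165,272). The white one faces the slide's -y end, so it is the one meant. Next I'll refine the stage pose.

Run:
```python
from h import *
np.set_printoptions(precision=4,suppress=True)
T=shot('top','t1');S=shot('side','s1')
g=cv2.cvtColor(T['pixels'],cv2.COLOR_RGB2HSV)
C=[atz(T,rc,.012) for rc in [(178.8,239.5),(213.5,342.5),(237.5,219.8),(272,325)]]
c=np.array(C);print(c)
for a,b in((0,1),(2,3)): d=c[a]-c[b];print('y axis',np.linalg.norm(d),np.arctan2(-d[0],d[1]))
for a,b in((0,2),(1,3)): d=c[a]-c[b];print('x axis',np.linalg.norm(d),np.arctan2(d[1],d[0]))
print('mid',c.mean(0))
for r in finder.masks_of('stage',T)[:1]:
  q=cv2.findContours(r['pixels'].astype('uint8'),0,1)[0];q=max(q,key=cv2.contourArea)
  P=np.array([atz(T,(v[0][1],v[0][0]),.012)[:2] for v in q],np.float32); print('maskrect',cv2.minAreaRect(P))
for n in('tbar_grip','rack_mid','lens','stage'):
  a=finder.pinpoint(n,T);b=finder.pinpoint(n,S)
  for x in a[:2]:
   for y in b[:3]:
    X,e=tri(T,x['location'],S,y['location'])
    if e<.02: print(n,X,e,x['confidence'],y['confidence'])
th=np.mean([np.arctan2(-(c[0]-c[1])[0],(c[0]-c[1])[1]),np.arctan2(-(c[2]-c[3])[0],(c[2]-c[3])[1]),np.arctan2((c[0]-c[2])[1],(c[0]-c[2])[0])])
ux=np.array([np.cos(th),np.sin(th)]);uy=np.array([-ux[1],ux[0]])
O=c.mean(0)[:2]+.0125*ux; print('th',th,'O',O)
tb=O-.06*ux; print('tbar',tb,'lens',O+.085*ux-.08*uy,'rack',O+.045*ux)
for nm,p in(('t',T),('s',S)):
  im=p['pixels'][:,:,::-1].copy(); im=cv2.resize(im,None,fx=4,fy=4,interpolation=cv2.INTER_CUBIC)
  for X in ([*tb,.092],[*(tb+.025*uy),.1],[*(tb-.025*uy),.1],[*(O+.085*ux-.08*uy),.075],[*(O+.045*ux),.075]):
    r,cc=proj(p,X); cv2.circle(im,(int(cc*4+2),int(r*4+2)),2,(0,0,255),-1)
  r,cc=[int(4*v) for v in proj(p,[*tb,.092])]
  cv2.imwrite(f'pics/{nm}1c.png',im[r-300:r+200,cc-250:cc+300])
```

```text
[[ 0.6832  0.0689  0.012 ]
 [ 0.5918 -0.225   0.012 ]
 [ 0.5158  0.1195  0.012 ]
 [ 0.4277 -0.1764  0.012 ]]
y axis 0.307800444561021 -0.3014942621290312
y axis 0.3088286805852445 -0.2893995734844598
x axis 0.17489051787017154 -0.29360555301202584
x axis 0.17116660131472441 -0.28755829772820085
mid [ 0.5546 -0.0532  0.012 ]
maskrect ((0.5565643310546875, -0.05048099160194397), (0.31114986538887024, 0.17693354189395905), 72.83885955810547)
tbar_grip [ 0.5114 -0.0398  0.1015] 0.0030996073774164266 0.51 0.44
rack_mid [ 0.6105 -0.0717  0.0777] 0.002440859153821263 0.61 0.71
lens [ 0.7815 -0.1409  0.0862] 0.006547742261695627 0.87 0.74
lens [ 0.6271 -0.1535  0.0612] 0.0016044911434388606 0.78 0.92
stage [ 0.573  -0.0567 -0.0032] 0.007260472756387993 0.71 0.57
th -0.29483312954183893 O [ 0.5666 -0.0569]
tbar [ 0.5092 -0.0394] lens [ 0.6247 -0.1581] rack [ 0.6096 -0.0699]
```

```bash
ls pics
```

```text
s0.png
s0c.png
s1.png
s1c.png
t0.png
t0c.png
t1.png
t1c.png
```

View pics/t1c.png

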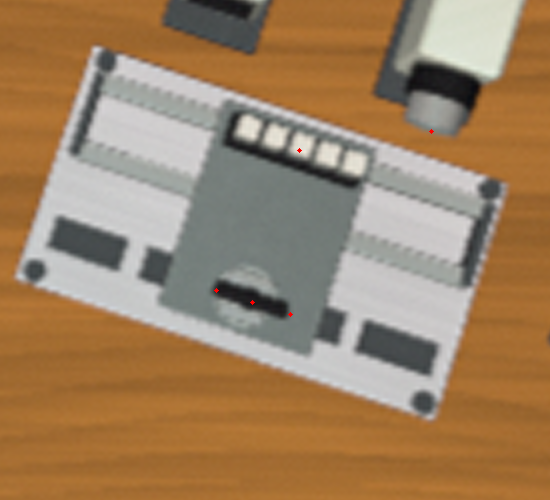

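View pics/s1c.png

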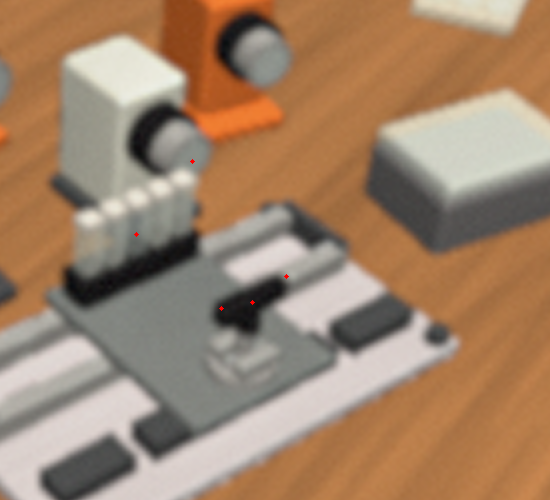

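The stage fit agrees with the networks: T-bar at about (0.510, -0.039), stage yaw -16.9°, lens at the -y end. In the crops the lens dot lies on the white head's barrel, near top (201,322), and the bar dots lie on the bar. First I'll approach while turning the jaws across the bar.

```bash
cat >> h.py <<'E'
from scipy.spatial.transform import Rotation as Rn
def need(X,yaw_y):
    s=telemetry.get_state(); R=Rn.from_quat(s['tcp_rot']); p=np.array(s['eef_pos'])
    y=np.array([np.cos(yaw_y),np.sin(yaw_y),0]);z=np.array([0,0,-1.]);x=np.cross(y,z)
    rt=Rn.from_matrix(np.stack([x,y,z],1))
    print('t',round(s['time'],2),'pos',np.round(p,4),'open',round(s['opening'],3),'F',np.round(s['contact_force'],1))
    print('shift',np.round(R.inv().apply(np.array(X)-p)/.15,4),'turn',np.round((R.inv()*rt).as_rotvec()/(np.pi/2),4))
E
python3 -m crank '[[-1,-1,0,0,0,0.993,1],[-1,-1,0,0,0,0.993,1],[-1,-1,0,0,0,0.993,1],[-1,-1,0,0,0,0.993,1],[-1,-1,0,0,0,0.993,1],[-1,-1,0,0,0,0.993,1],[-1,-1,0,0,0,0.993,1],[-1,-1,0,0,0,0.993,1],[-1,-1,0,0,0,0.993,1],[-1,-1,0,0,0,0.993,1],[-1,-1,0,0,0,0.993,1]]'
python3 -c "
from h import *
need([.510,-.039,.15],-.295);print(telemetry.get_state()['qpos'])"
```

```text
time: 2.45
eef_pos: [0.3011, 0.4555, 0.2315]
tcp_rot: [0.804, 0.594, 0.0, -0.0]
contact_force: [0.4, -0.2, 0.7]
opening: 1.001
t 2.45 pos [0.3011 0.4555 0.2315] open 1.001 F [ 0.4 -0.2  0.7]
shift [-2.7404  2.3015  0.5427] turn [ 0.0001 -0.0002 -0.0025]
[8.00806824e-01 1.44765861e-03 1.89470300e+00 2.83314456e-05
 1.24516188e+00 1.09966420e+00]
```

```bash
python3 -m crank '[[-0.95,0.85,0,0,0,0,1],[-0.95,0.85,0,0,0,0,1],[-0.95,0.85,0,0,0,0,1],[-0.95,0.85,0,0,0,0,1]]'
python3 -m crank '[[-0.95,0.85,0,0,0,0,1],[-0.95,0.85,0,0,0,0,1],[-0.95,0.85,0,0,0,0,1],[-0.95,0.85,0,0,0,0,1]]'
python3 -m crank '[[-0.84,0.60,0,0,0,0,1],[-0.84,0.60,0.4,0,0,0,1],[-0.84,0.60,0.4,0,0,0,1],[-0.84,0.60,0.4,0,0,0,1],[-0.84,0.60,0.4,0,0,0,1],[-0.84,0.60,0.4,0,0,0,1],[-0.84,0.60,0.4,0,0,0,1]]'
python3 - <<'E'
from h import *
need([.510,-.039,.073],-.295)
for n in('top','side'):
  p=shot(n,n+'2')
  r,c=[int(v) for v in proj(p,[.51,-.039,.092])]
  cv2.imwrite(f'pics/{n}2c.png',cv2.resize(p['pixels'][r-60:r+60,c-70:c+70,::-1],None,fx=4,fy=4,interpolation=cv2.INTER_CUBIC))
E
```

```text
time: 2.85
eef_pos: [0.3822, 0.2802, 0.2316]
tcp_rot: [0.803, 0.596, 0.0, 0.0]
contact_force: [0.5, -0.4, 0.3]
opening: 1.002
time: 3.25
eef_pos: [0.463, 0.1063, 0.2318]
tcp_rot: [0.804, 0.595, 0.0, 0.0]
contact_force: [0.1, 0.8, 0.3]
opening: 0.995
time: 3.95
eef_pos: [0.5121, -0.0372, 0.1723]
tcp_rot: [0.803, 0.596, 0.001, 0.001]
contact_force: [-0.2, -0.1, 0.3]
opening: 1.001
t 3.95 pos [ 0.5121 -0.0372  0.1723] open 1.001 F [-0.2 -0.1  0.3]
shift [-0.0156 -0.0107  0.6621] turn [ 0.001  -0.0002  0.0008]
```

View pics/side2c.png

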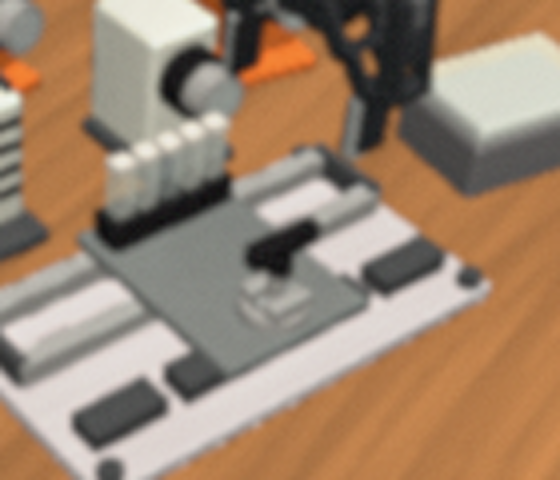

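View pics/top2c.png

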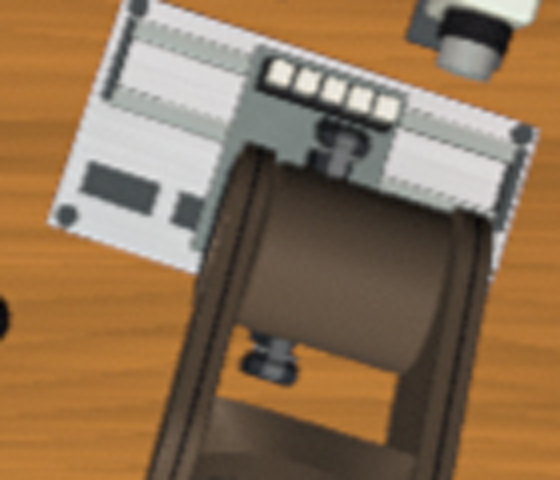

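The side view shows the jaws straddling the bar at (280,245) in the crop, with both fingers well clear of it and of the cuvettes. I'll descend and grip.

```bash
python3 -m crank '[[-0.015,-0.01,0.25,0,0,0,1],[-0.015,-0.01,0.45,0,0,0,1],[-0.015,-0.01,0.58,0,0,0,1],[-0.015,-0.01,0.66,0,0,0,1],[-0.015,-0.01,0.66,0,0,0,1],[-0.015,-0.01,0.66,0,0,0,1]]'
python3 -m crank '[[0,0,0,0,0,0,0],[0,0,0,0,0,0,0],[0,0,0,0,0,0,0],[0,0,0,0,0,0,0],[0,0,0,0,0,0,0],[0,0,0,0,0,0,0],[0,0,0,0,0,0,0],[0,0,0,0,0,0,0]]' 40
python3 - <<'E'
from h import *
need([.510,-.039,.073],-.295)
for n in('side',):
  p=shot(n,n+'3')
  r,c=[int(v) for v in proj(p,[.51,-.039,.092])]
  cv2.imwrite(f'pics/{n}3c.png',cv2.resize(p['pixels'][r-60:r+60,c-70:c+70,::-1],None,fx=4,fy=4,interpolation=cv2.INTER_CUBIC))
E
```

```text
time: 4.65
eef_pos: [0.5105, -0.0396, 0.0734]
tcp_rot: [0.803, 0.596, 0.001, 0.001]
contact_force: [0.2, 0.9, 0.9]
opening: 0.998
time: 5.45
eef_pos: [0.5102, -0.0399, 0.0728]
tcp_rot: [0.803, 0.596, 0.0, 0.001]
contact_force: [0.4, -0.7, 2.4]
opening: 0.156
t 5.45 pos [ 0.5102 -0.0399  0.0728] open 0.156 F [ 0.4 -0.7  2.4]
shift [ 0.0056 -0.003  -0.0015] turn [0.0008 0.     0.0001]
```

View pics/side3c.png

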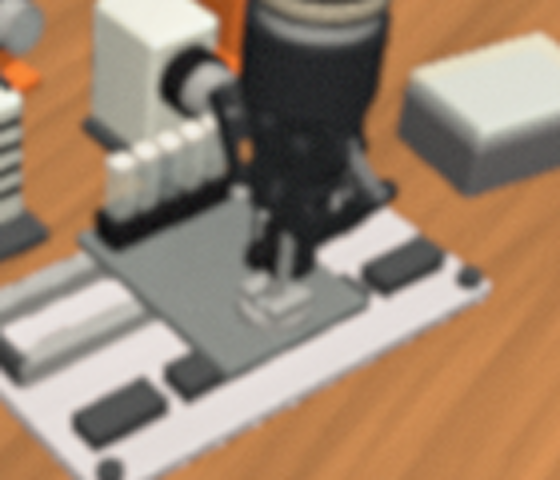

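The jaws stopped at 13 mm, which matches the 12 mm bar, and the side crop shows it between the pads. I'll lift 17 mm.

```bash
python3 -m crank '[[0,0,-0.04,0,0,0,0],[0,0,-0.08,0,0,0,0],[0,0,-0.113,0,0,0,0],[0,0,-0.113,0,0,0,0],[0,0,-0.113,0,0,0,0],[0,0,-0.113,0,0,0,0]]' 60
python3 - <<'E'
from h import *
need([.510,-.039,.073],-.295)
p=shot('side','side4')
r,c=[int(v) for v in proj(p,[.51,-.039,.092])]
cv2.imwrite(f'pics/side4c.png',cv2.resize(p['pixels'][r-60:r+60,c-70:c+70,::-1],None,fx=4,fy=4,interpolation=cv2.INTER_CUBIC))
E
```

```text
time: 6.1
eef_pos: [0.5099, -0.0399, 0.0892]
tcp_rot: [0.803, 0.596, 0.0, 0.0]
contact_force: [3.8, -1.6, -4.6]
opening: 0.15
t 6.1 pos [ 0.5099 -0.0399  0.0892] open 0.15 F [ 3.8 -1.6 -4.6]
shift [ 0.0058 -0.001   0.1079] turn [0.0006 0.     0.0001]
```

View pics/side4c.png

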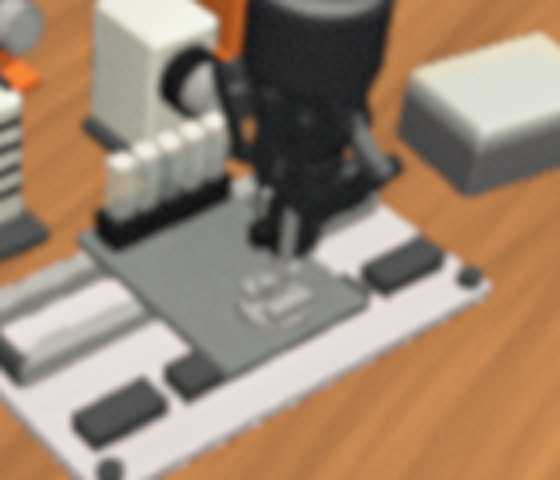

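The plunger is up 16 mm with -4.6 N on the wrist, which matches the spring. I'll twist +63° anticlockwise.

```bash
python3 -m crank '[[0,0,0,0,0,-0.08,0],[0,0,0,0,0,-0.16,0],[0,0,0,0,0,-0.25,0],[0,0,0,0,0,-0.34,0],[0,0,0,0,0,-0.43,0],[0,0,0,0,0,-0.52,0],[0,0,0,0,0,-0.61,0],[0,0,0,0,0,-0.68,0],[0,0,0,0,0,-0.71,0],[0,0,0,0,0,-0.71,0],[0,0,0.03,0,0,-0.71,0],[0,0,0.03,0,0,-0.71,0]]'
python3 - <<'E'
from h import *
th=-.295
need(np.array([.5099,-.0399,.085])-.08*np.array([-np.sin(th),np.cos(th),0]),th+1.115)
s=telemetry.get_state();print(s['wrist_torque'],s['qpos'])
p=shot('side','side5')
r,c=[int(v) for v in proj(p,[.51,-.039,.092])]
cv2.imwrite(f'pics/side5c.png',cv2.resize(p['pixels'][r-60:r+60,c-70:c+70,::-1],None,fx=4,fy=4,interpolation=cv2.INTER_CUBIC))
E
```

```text
time: 7.35
eef_pos: [0.5112, -0.0399, 0.085]
tcp_rot: [0.367, 0.93, 0.001, 0.002]
contact_force: [7.3, -1.3, -4.9]
opening: 0.149
t 7.35 pos [ 0.5112 -0.0399  0.085 ] open 0.149 F [ 7.3 -1.3 -4.9]
shift [-0.2287 -0.4848 -0.0007] turn [0.0017 0.0021 0.    ]
[-0.19589743 -1.26222189 -0.03383657] [-2.76345640e-01  1.02994051e-01  2.08180736e+00  1.02196165e-03
  9.52649138e-01 -1.09700270e+00]
```

View pics/side5c.png

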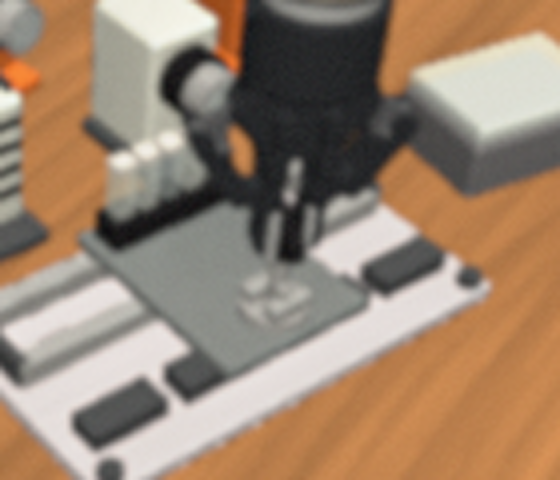

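The twist is done and the plunger is still held at 12 mm of lift. I'll slide 82 mm toward -y (the stop is at 80.5), with a 1 mm lateral correction to relieve the 7 N side load.

```bash
python3 -m crank '[[-0.01,-0.03,0,0,0,-0.0,0],[-0.035,-0.08,0,0,0,0,0],[-0.07,-0.15,0,0,0,0,0],[-0.11,-0.22,0,0,0,0,0],[-0.15,-0.30,0,0,0,0,0],[-0.19,-0.38,0,0,0,0,0],[-0.22,-0.44,0,0,0,0,0],[-0.235,-0.47,0,0,0,0,0],[-0.242,-0.482,0,0,0,0,0],[-0.246,-0.488,0,0,0,0,0],[-0.246,-0.488,0,0,0,0,0],[-0.246,-0.488,0,0,0,0,0]]'
python3 - <<'E'
from h import *
th=-.295
need(np.array([.5112,-.0399,.085])-.0805*np.array([-np.sin(th),np.cos(th),0]),th+1.115)
s=telemetry.get_state();print(s['wrist_torque'])
F=np.array(s['contact_force']);print('F stage x,y',F[:2]@[np.cos(th),np.sin(th)],F[:2]@[-np.sin(th),np.cos(th)])
p=shot('side','side6');cv2.imwrite('pics/side6c.png',cv2.resize(p['pixels'][80:280,180:420,::-1],None,fx=3,fy=3,interpolation=cv2.INTER_CUBIC))
E
```

```text
time: 8.6
eef_pos: [0.4876, -0.1167, 0.0847]
tcp_rot: [0.367, 0.93, 0.002, 0.0]
contact_force: [7.0, 4.2, -4.1]
opening: 0.15
t 8.6 pos [ 0.4876 -0.1167  0.0847] open 0.15 F [ 7.   4.2 -4.1]
shift [-0.0019 -0.     -0.0019] turn [ 0.0029 -0.0006 -0.0009]
[ 0.62276171 -1.2577485  -0.03164599]
F stage x,y 5.46200604173395 6.070138699347753
```

View pics/side6c.png

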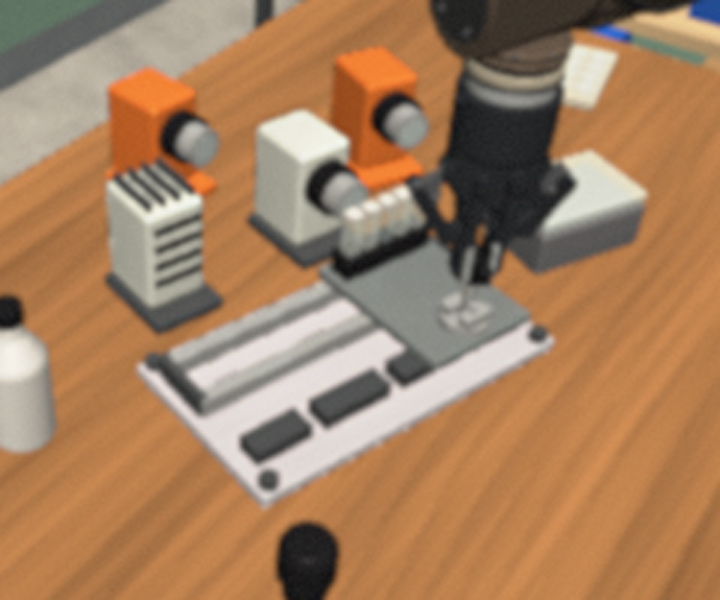

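The carriage is against the -y stop: 6 N reaction, 80.5 mm travelled, cuvettes facing the white lens at crop (345,190). I'll twist back at a safe lift, then lower the plunger.

```bash
python3 -m crank '[[0,0,-0.02,0,0,0.08,0],[0,0,-0.02,0,0,0.16,0],[0,0,-0.02,0,0,0.25,0],[0,0,-0.02,0,0,0.34,0],[0,0,-0.02,0,0,0.43,0],[0,0,-0.02,0,0,0.52,0],[0,0,-0.02,0,0,0.61,0],[0,0,-0.02,0,0,0.68,0],[0,0,-0.02,0,0,0.71,0],[0,0,-0.02,0,0,0.71,0],[0,0,-0.02,0,0,0.71,0]]'
python3 - <<'E'
from h import *
th=-.295
need(np.array([.5112,-.0399,.073])-.0805*np.array([-np.sin(th),np.cos(th),0]),th)
s=telemetry.get_state();print(s['wrist_torque'])
E
```

```text
time: 9.75
eef_pos: [0.4862, -0.1171, 0.0871]
tcp_rot: [0.803, 0.596, 0.0, -0.002]
contact_force: [3.4, 3.5, -5.0]
opening: 0.15
t 9.75 pos [ 0.4862 -0.1171  0.0871] open 0.15 F [ 3.4  3.5 -5. ]
shift [0.0039 0.0101 0.0942] turn [-0.0015 -0.0017  0.0004]
[ 0.55442259 -0.75962512 -0.07434856]
```

```bash
python3 -m crank '[[0,0.003,0.03,0,0,0,0],[0.003,0.005,0.06,0,0,0,0],[0.003,0.005,0.085,0,0,0,0],[0.003,0.005,0.097,0,0,0,0],[0.003,0.005,0.097,0,0,0,0],[0.003,0.005,0.097,0,0,0,0]]'
python3 - <<'E'
from h import *
th=-.295
need(np.array([.5112,-.0399,.073])-.0805*np.array([-np.sin(th),np.cos(th),0]),th)
E
```

```text
time: 10.35
eef_pos: [0.4866, -0.1173, 0.0729]
tcp_rot: [0.803, 0.596, -0.001, -0.002]
contact_force: [-0.6, 5.6, -0.3]
opening: 0.146
t 10.35 pos [ 0.4866 -0.1173  0.0729] open 0.146 F [-0.6  5.6 -0.3]
shift [ 0.0049  0.007  -0.0004] turn [-0.0025 -0.0009  0.0002]
```

The TCP is back at its gripping height of 0.0729 with no vertical load, so the pin should be home. I'll release, retreat and check.

```bash
python3 -m crank '[[0,0,0,0,0,0,1],[0,0,0,0,0,0,1],[0,0,0,0,0,0,1],[0,0,0,0,0,0,1],[0,0,0,0,0,0,1],[0,0,0,0,0,0,1],[0,0,0,0,0,0,1],[0,0,0,0,0,0,1]]'
python3 -m crank '[[0,0,-0.1,0,0,0,1],[0,0,-0.35,0,0,0,1],[0,0,-0.65,0,0,0,1],[0,0,-0.95,0,0,0,1],[0,0,-0.95,0,0,0,1]]'
python3 -m crank '[[1,0,0,0,0,0,1],[1,0,0,0,0,0,1],[1,0,0,0,0,0,1],[1,0,0,0,0,0,1],[1,0,0,0,0,0,1]]'
python3 -m crank '[[1,0,0,0,0,0,1],[1,0,0,0,0,0,1],[1,0,0,0,0,0,1],[1,0,0,0,0,0,1],[1,0,0,0,0,0,1]]'
python3 - <<'E'
from h import *
np.set_printoptions(precision=4,suppress=True)
th=-.295
T=shot('top','top7');S=shot('side','side7')
for n,z in (('tbar_grip',.092),('rack_mid',.075),('cleaner',0),('tip_box',0),('eyepiece',0)):
  for nm,p in(('T',T),('S',S)):
   for r in finder.pinpoint(n,p)[:2]: print(n,nm,np.round(r['confidence'],2),atz(p,r['location'],z))
O=np.array([.5686,-.0573]);ux=np.array([np.cos(th),np.sin(th)]);uy=np.array([-ux[1],ux[0]])
tb=O-.06*ux-.08*uy;print(tb)
for nm,p in(('t',T),('s',S)):
  im=cv2.resize(p['pixels'][:,:,::-1],None,fx=4,fy=4,interpolation=cv2.INTER_CUBIC)
  for X in ([*(tb+.025*uy),.1],[*(tb-.025*uy),.1],[*(tb+.025*uy),.109],[*(tb-.025*uy),.109]):
    r,cc=proj(p,X); cv2.circle(im,(int(cc*4+2),int(r*4+2)),2,(0,0,255) if X[2]<.105 else (0,255,0),-1)
  r,cc=[int(4*v) for v in proj(p,[*tb,.092])]
  cv2.imwrite(f'pics/{nm}7c.png',im[r-250:r+200,cc-250:cc+250])
E
```

```text
time: 11.15
eef_pos: [0.4876, -0.1183, 0.0732]
tcp_rot: [0.803, 0.596, -0.0, 0.0]
contact_force: [0.1, -0.2, 0.3]
opening: 1.0
time: 11.65
eef_pos: [0.4914, -0.1199, 0.2239]
tcp_rot: [0.803, 0.596, 0.003, 0.007]
contact_force: [0.1, 0.7, 0.5]
opening: 1.004
time: 12.15
eef_pos: [0.5309, 0.0264, 0.2148]
tcp_rot: [0.802, 0.597, -0.001, -0.0]
contact_force: [-0.9, -1.0, 0.1]
opening: 0.999
time: 12.65
eef_pos: [0.5747, 0.1682, 0.2149]
tcp_rot: [0.803, 0.596, -0.001, -0.0]
contact_force: [-0.5, 0.2, -0.1]
opening: 1.001
tbar_grip T 0.39 [ 0.4861 -0.1143  0.092 ]
tbar_grip S 0.56 [ 0.5018 -0.1282  0.092 ]
rack_mid T 0.85 [ 0.589 -0.154  0.075]
rack_mid S 0.78 [ 0.588  -0.1422  0.075 ]
cleaner T 0.69 [0.7168 0.1716 0.    ]
cleaner S 0.95 [0.7107 0.1703 0.    ]
tip_box T 0.59 [ 0.4972 -0.3321  0.    ]
tip_box S 0.71 [ 0.4913 -0.325   0.    ]
eyepiece S 0.86 [0.4536 0.1592 0.    ]
[ 0.4879 -0.1164]
```

View pics/s7c.png

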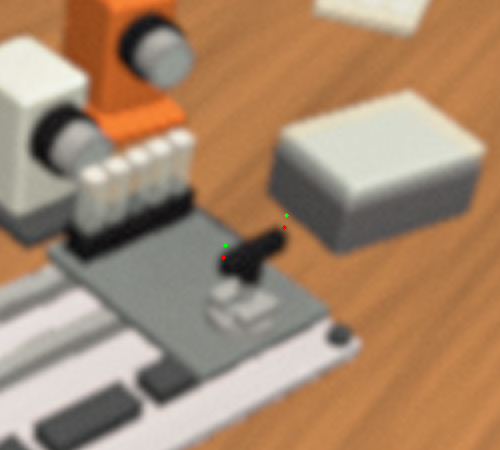

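View pics/t7c.png

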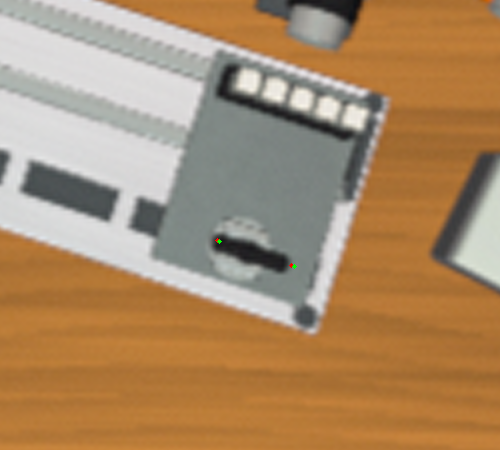

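In the side crop the bar's top edge, about (222,258) to (285,232), sits at the locked-height marks and not at the 9 mm held-out marks. In the top crop the bar lies along the stage's y with the carriage at the -y end. The bystanders are where they were, within detector noise, so I'm handing in.

```bash
python3 -c "
from plant import ticket;print(ticket.sign_off())"
```

```text
the job is handed in; nothing more can be done
None
```

The carriage is at the lens end of its slide (-y), facing the white viewing head, and its pin is home in the end notch. I handed the job in about 13 s into the 42 s allowed; it gave no verdict.

**What I did:** I gripped the T-bar, lifted it 16 mm and twisted it about 64° anticlockwise. With the plunger held out, I slid the carriage 80.5 mm until it met the end stop with about 6 N. I then twisted the bar back, lowered the plunger, opened the gripper and moved the arm clear.

**Last checks:**
- **Pin:** the tool came back to its original gripping height (0.0729 m against 0.0728 m) with almost no vertical load. After release, the bar sat at its locked height and lay along the slide in both pictures.
- **Bystanders:** the cleaner bottle, tip box and eyepiece were found where they started, within detector noise. That noise reached about 2 cm for the tip box in the side view. The detector missed the eyepiece in the last top picture, so only the side view confirms it.
- **Disagreement:** the detector's T-bar position in the last side view was about 2 cm off the top view. The bar itself matched its expected position in both pictures.

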